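Brace the jar and unscrew its cap

TASK

Open the square glass jar that stands in the worktop clamp: first turn the clamp's black selector knob one click clockwise, from the one-dot mark to the two-dot mark, so that its jaws brace the jar; then unscrew the steel cap counterclockwise just until its thread lets go, and lift it straight off. The jar must stay standing in the clamp without turning or lifting, the knob stays at two dots, and the things standing round about are left alone. Finish while holding the cap level in the gripper over the jar's mouth, clear of it by about 3 cm; do not put it down or let go.

Things in the scene. Friction and masses are not known exactly. Their poses are not given: they have to be found in the camera images.
- clamp: Grey jar clamp, fixed on the worktop: a plate 134 x 220 mm, top 12 mm above the worktop. Origin: on the worktop under the plate's centre; z up, y along the plate. The jar stands at local y = +40 mm between two upright jaws (48 mm high, along local y, closing along local x); the selector knob is at local y = -75 mm. Studs beside the knob mark its three settings: one, two and three dots.
- clamp_seat (a point): Where the jar stands: the point on the plate's top (12 mm above the worktop) midway between the jaws, axes as the clamp's.
- selector (a joint): Turn of the selector knob, rad; grows clockwise seen from above. Detents at 0 (one dot: jaws open, 8 mm free each side), 0.8 (two dots: jaws just close on this jar and brace it) and 1.6 (three dots, for smaller jars: the jar itself blocks the way there). Once past half-way it is drawn to within 0.12 rad of the next detent when let go; turning takes under 0.25 N m.
- selector_grip (a point): Black selector knob, a disc 48 mm across with an upright grip bar 46 mm long, 12 mm wide and 24 mm high on top. Point: on the turning axis, 13 mm above the disc, half-way up the bar; bar's top is 11 mm higher (54 mm above the worktop). x runs along the bar, to the pointer end (white mark); z up.
- jar_center (a point): Loose square glass jar, 0.4 kg, body 62 x 62 mm and 50 mm high, with a round neck. Point: centre of the body, 25 mm above its underside; x and y square to the sides, z up. While the jaws are open it turns some 0.2 rad with the cap.
- jar_mouth (a point): Centre of the jar's mouth (top of its neck), 68 mm above the jar's underside; axes as the jar's. A rubber seal in the mouth pushes the cap up with about 9 N.
- cap_center (a point): Ribbed round steel cap, outer diameter 58 mm, 20 mm high, open below, 50 g, tight (0.2 to 0.3 N m). Point: on its axis, half-way up; z up. On the jar this point is 5 mm below the mouth point and the cap's lower edge is 3 mm above the jar's shoulder.
- cap: The same cap; origin: centre of its lower edge, z up. Three thread lugs hold it. Its yaw relative to the jar starts between -0.26 and 0.05 rad; turned counterclockwise (from above) it lets go at 0.70 rad and pops up 1.5 mm; a stop ends the turn at 1.30 rad. So 0.65 to 0.96 rad of turn frees it; aim at a yaw of 1.0 rad relative to the jar, then lift straight up.
- jar: The same jar; origin: centre of its underside, z up.
- chilli: Bystander: small round jar with a fixed lid, 58 mm across, 86 mm high, to the left of the clamp and beyond it. Origin: centre of its underside.
- spice: Bystander: slim jar with a fixed lid, 46 mm across, 106 mm high, left of the clamp. Origin: centre of its underside.
- tub: Bystander: round lidded tub, 72 mm across, 71 mm high, left of the clamp. Origin: centre of its underside.
Mind the look-alikes: they are no part of the job. What is shaped like the jar but turquoise is not meant.

How it is judged (in metres and radians):
On the way:
1. the selector stands at the two-dot mark, the cap still on the jar (value of joint selector between 0.63 and 0.97 rad and z of cap_center in the frame of jar_mouth below 0 m and velocity of joint selector below 0.1 rad/s), for 0.2 s.
At the end, for the whole second after the job is handed in: Selector within 0.17 rad of two dots; jar on its seat (raised under 6 mm, tilt under 0.12, 12 mm and 0.15 rad from centred and square); cap held by the fingers alone, still, level to 0.2 rad, within 20 mm of the mouth's axis, its centre 24 to 75 mm above the mouth, touching neither jar nor clamp (value of joint selector between 0.63 and 0.97 rad and z of jar_center in the frame of clamp_seat below 0.031 m and angle between jar_center's own z axis and vertical below 0.12 rad and horizontal distance between jar_center and clamp_seat below 0.012 m and angle between the x axis of jar and the x axis of clamp, either way round below 0.15 rad and z of cap_center in the frame of jar_mouth between 0.024 and 0.075 m and horizontal distance between cap_center and jar_mouth below 0.02 m and angle between cap_center's own z axis and vertical below 0.2 rad and contact force between the fingers and cap above 1 N and contact force between each of cap, the fingers and jar below 0.1 N and contact force between cap and clamp below 0.1 N and linear speed of each of cap, jar below 0.02 m/s); the arm keeps its last pose, push and grip.
It fails at once if the jar is turned round in the clamp (angle between the x axis of jar and the x axis of clamp, either way round above 0.35 rad).
It fails at once if the jar is lifted out of its seat or tipped (z of jar_center in the frame of clamp_seat above 0.037 m or angle between jar_center's own z axis and vertical above 0.25 rad).
It fails at once if the small round jar is pushed away or knocked over (distance of chilli from where it was at the start of the episode above 0.03 m or angle between chilli's own z axis and vertical above 0.4 rad).
It fails at once if the slim jar is pushed away or knocked over (distance of spice from where it was at the start of the episode above 0.03 m or angle between spice's own z axis and vertical above 0.4 rad).
It fails at once if the round tub is pushed away or knocked over (distance of tub from where it was at the start of the episode above 0.03 m or angle between tub's own z axis and vertical above 0.4 rad).
It also fails if it takes over 48 s, if anything falls off the work surface, if the arm or the gripper's body presses on something with over 40 N, if the wrist force passes 120 N, or if a joint passes its speed limit or range.

ROBOT

A 6-joint arm with a two-finger parallel gripper is mounted at the origin on a cart in front of the work surface, level with it; the furniture and walls round the work are solid. World frame = base frame: x ahead of the robot, y to its left, z up, the work surface at z = 0. Lengths are in m, angles in degrees, forces in N, time in s.
With the tool pointing down it reaches from about 0.35 to 0.875 m from the base axis. Payload 4.2 kg.
Tool frame: the origin (TCP) lies midway between the tips of the shut fingers; the grasp point (between the pads) lies 19 mm behind it; y points along the fingers, z is the direction in which the jaws open and shut, and the axes are right-handed (so a half turn about y gives the same grasp; the last joint's range is limited). The gripper opens to 87 mm and grips with 3 to 60 N. Pads are 19 mm wide; open, the fingers measure 117 mm over their backs; the gripper's body (75 mm by 190 mm) begins 51 mm behind the grasp point.
Start: joints at [83.858, 22.042, 0.453, 0, -68.411, -14.817], TCP at [0.224, 0.584, 0.223] pointing down, gripper open.
Joint ranges: [-179.83, 179.83], [-69.29, 118.12], [-61.27, 80.66], [-181.25, 117.63], [-171.15, -9.14], [-177.46, 177.46]. Speed limits (degrees/s): [159.86, 159.86, 180, 180, 180, 180].

INTERFACE

Orientations are given as [roll, pitch, yaw] about the fixed x, y, z axes, in that order (R = Rz(yaw) Ry(pitch) Rx(roll)).
In Python, from workcell import env gives the robot as it stands. The module is installed in compiled form; this text tells all that it offers. Calls block until the motion is done:
- env.goto(position, orientation): joint-space move of the TCP to a pose.
- env.move_straight(position, rotation=None, rate=0.15, force_limit=None): straight line of the TCP; rotation=None keeps the orientation; rate is the mean speed in m/s. With force_limit (N) it stops when the force on the tool has changed by that much, and returns True; else False.
- env.set_joints(angles): joint-space move.
- env.gripper_to(opening, grasp_force=None): opening from 0.0 (shut) to 1.0 (fully open); grasp_force is the grip in N (None keeps the last); returns when the fingers have stopped.
- env.dwell(seconds).
- env.inverse_kinematics(position, orientation): joint angles nearest the present ones, or None.
- env.read_state(): the state.
- env.grab_frame(name): name is "side" or "top"; returns a dict with "image" (400x640x3 uint8, blue, green, red), "fx", "fy", "cx", "cy" (pixels), "position" and "orientation" of the camera in the world. Camera axes: x right, y up, looking along -z (the intrinsics and any distortion apply to the point x, -y, -z); pixel columns grow to the right and rows downward; lengths in m; the calibration is good to about 2 mm. A picture is of the moment at which its call begins. There is no depth.
A pose or a line that the arm cannot do raises env.Unreachable and nothing moves.
- env.close_job(): hands the job in, once; it reports no verdict.
Trained networks look in a picture, given as the dict that the camera call returned (one of the last four; its "shot" number tells which), for a name from the list of things; names that differ only in an ending like _2 or _b are one class to them, and where a whole thing is asked for, a point or a joint stands for the part that bears it (a point fixed in the world has none). Each returns a list of dicts, best first, with "score" (0 to 1); they miss things now and then, are a little off and sometimes report something else, mostly with a low value. They report only what shows in the picture. A call takes as long as a camera call. They do not tell look-alikes from the thing itself.
- env.search_frame(picture, thing): "xyz" ([x, y, z] in m, in world coordinates, good to about 4 mm: the middle of the surface that is visible of it).
- env.trace(picture, thing): "mask" (400x640 bool, what is visible of it).
The state is a dict: "clock": time; "joint_positions": joint angles; "qvel": joint speeds; "joint_torque": joint torques, N m; "position": TCP position; "tool_rot": TCP orientation; "force": force on the tool from outside, world axes, zero at the start; "wrist_torque": the same for the moment, N m; "opening": opening from 0.0 (shut) to 1.0 (fully open).
Only numpy, scipy, OpenCV 4.12 (cv2) and the standard library are available. Lean on these libraries where they do the work, as an engineer would, in place of code of your own. Each camera call takes 0.05 s, during which the arm holds its last target.

## Working session

There is one attempt and no reset: what is moved stays moved. The work goes in short steps, each a Python script; the robot and the scene stay as the last script left them, time stands still between calls to the robot, and variables do not carry over. Pictures are saved under pics/ and viewed, and the job is handed in when it is done.

```bash
mkdir -p pics; ls; python3 - <<'E'
from workcell import env
import cv2
print({k:v for k,v in env.read_state().items()})
for n in("side","top"):
    p=env.grab_frame(n); cv2.imwrite(f"pics/{n}0.png",p["image"])
    print(n,{k:v for k,v in p.items() if k!="image"})
    for t in("clamp","selector_grip","jar_center","cap","chilli","spice","tub"):
        for r in env.search_frame(p,t)[:4]: print(t,r["score"],[round(float(v),4) for v in r["xyz"]])
E
```

```text
pics
{'clock': 0.0, 'joint_positions': array([ 8.38562885e+01,  2.20931482e+01,  3.80405173e-01, -2.96181774e-02,
       -6.84129507e+01, -1.48148370e+01]), 'qvel': array([-0.13730446, -0.01724064,  0.04632872, -0.00935837,  0.15796316,
        0.02318022]), 'joint_torque': array([-1.09177290e-03, -3.90674007e+01,  1.87410074e+01,  4.21977460e+00,
        1.09730315e-02, -1.95305438e-04]), 'position': array([0.22333854, 0.58308368, 0.22143712]), 'tool_rot': array([-8.98714462e+01,  5.53800564e-03,  1.59030531e+02]), 'force': array([ 0.4722002 , -0.22537315,  0.89405762]), 'wrist_torque': array([ 0.03807002, -0.03633127, -0.06313791]), 'opening': 1.0021917272888916}
side {'fx': 454.6528211531827, 'fy': 454.6528211531827, 'cx': 316.4536304818458, 'cy': 195.06753970386433, 'position': array([ 0.10006049, -0.6337913 ,  0.47001212]), 'orientation': array([ 66.69324444,  -0.30733587, -27.23183649]), 'shot': 1}
selector_grip 0.91 [0.5072, -0.0974, 0.0292]
jar_center 0.92 [0.4753, 0.0026, 0.0473]
jar_center 0.63 [0.372, 0.1768, 0.0419]
jar_center 0.58 [0.4303, 0.3246, 0.0664]
cap 0.86 [0.4836, 0.0163, 0.0828]
chilli 0.97 [0.4848, 0.1845, 0.0553]
spice 0.65 [0.4302, 0.321, 0.0664]
tub 0.74 [0.3964, 0.4102, 0.0549]
tub 0.24 [0.482, 0.0162, 0.0854]
top {'fx': 388.13422576512585, 'fy': 388.13422576512585, 'cx': 321.91133331534354, 'cy': 195.4789389142237, 'position': array([0.30883468, 0.17554752, 0.97681228]), 'orientation': array([ 10.98241641,   1.06467587, -90.69451591]), 'shot': 2}
clamp 0.9 [0.5032, -0.0223, 0.0095]
selector_grip 0.72 [0.5156, -0.0794, 0.0307]
jar_center 0.76 [0.4715, 0.0503, 0.0559]
jar_center 0.6 [0.3742, 0.1959, 0.0484]
jar_center 0.29 [0.5032, -0.0205, 0.0114]
cap 0.93 [0.4881, 0.0301, 0.0851]
chilli 0.93 [0.4863, 0.2081, 0.0832]
spice 0.77 [0.4367, 0.3383, 0.1066]
tub 0.59 [0.4022, 0.4318, 0.0709]
```

View pics/side0.png

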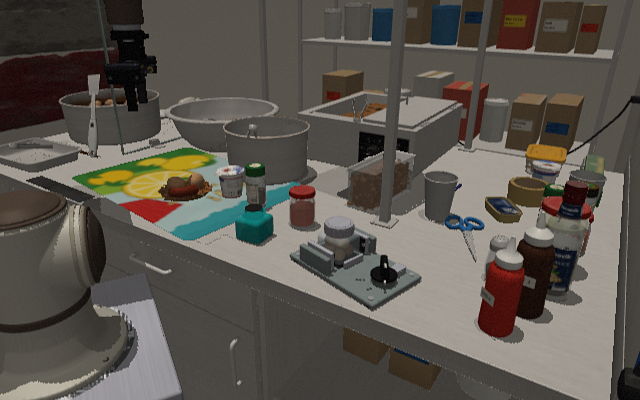

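View pics/top0.png

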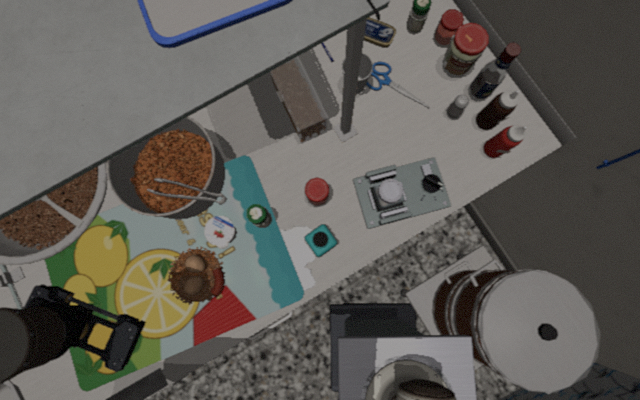

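Candidates for the jar: the glass jar with steel cap in the clamp at side (340,240) / top (390,190), which is the target, and the turquoise look-alike at side (254,225) / top (320,239). For the knob the only candidate is the black one at side (384,268) / top (432,183). Close crops next.

```bash
cat > h.py <<'E'
import numpy as np, cv2
from scipy.spatial.transform import Rotation as R
def proj(p,X):
    X=np.atleast_2d(X).astype(float); Rm=R.from_euler('xyz',p["orientation"],degrees=True).as_matrix()
    c=(X-p["position"])@Rm; 
    return np.c_[p["fx"]*c[:,0]/-c[:,2]+p["cx"], p["fy"]*-c[:,1]/-c[:,2]+p["cy"]]
def ray(p,u,v,z):
    Rm=R.from_euler('xyz',p["orientation"],degrees=True).as_matrix()
    d=Rm@np.array([(u-p["cx"])/p["fx"],-(v-p["cy"])/p["fy"],-1.]); s=(z-p["position"][2])/d[2]
    return p["position"]+s*d
def crop(p,u0,v0,w,h,k,fn,bright=1.6):
    im=cv2.resize(p["image"][v0:v0+h,u0:u0+w],None,fx=k,fy=k,interpolation=cv2.INTER_CUBIC)
    cv2.imwrite(fn,np.clip(im*bright,0,255).astype(np.uint8))
E
python3 - <<'E'
from workcell import env
from h import *
p=env.grab_frame("top"); crop(p,345,145,115,90,6,"pics/ct.png")
for t in("clamp","cap","jar","selector"):
    for r in env.trace(p,t)[:1]:
        m=r["mask"].astype(np.uint8); c=max(cv2.findContours(m,0,2)[0],key=cv2.contourArea)
        print("top",t,r["score"],m.sum(),cv2.minAreaRect(c))
        if t=="clamp":
            for q in cv2.boxPoints(cv2.minAreaRect(c)): print(ray(p,*q,0.012))
p2=env.grab_frame("side"); crop(p2,285,205,140,105,5,"pics/cs.png")
E
```

```text
top clamp 0.72 3870 ((400.8923034667969, 190.9384765625), (55.605472564697266, 88.4074478149414), 74.74488067626953)
[0.54647523 0.11645971 0.012     ]
[ 0.60438058 -0.1043635   0.012     ]
[ 0.46406377 -0.13128999  0.012     ]
[0.40875164 0.08376392 0.012     ]
top cap 0.87 480 ((389.25006103515625, 190.75003051757812), (22.62741470336914, 24.748737335205078), 45.0)
top jar 0.94 655 ((319.9459533691406, 240.32431030273438), (26.504459381103516, 25.574481964111328), 54.46232223510742)
top selector 0.73 286 ((431.4000549316406, 182.8000030517578), (17.8885440826416, 18.782970428466797), 63.43495178222656)
```

View pics/ct.png

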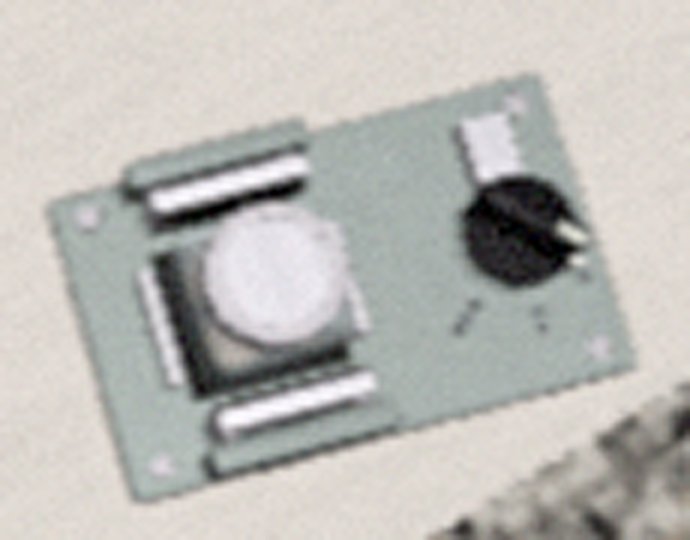

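View pics/cs.png

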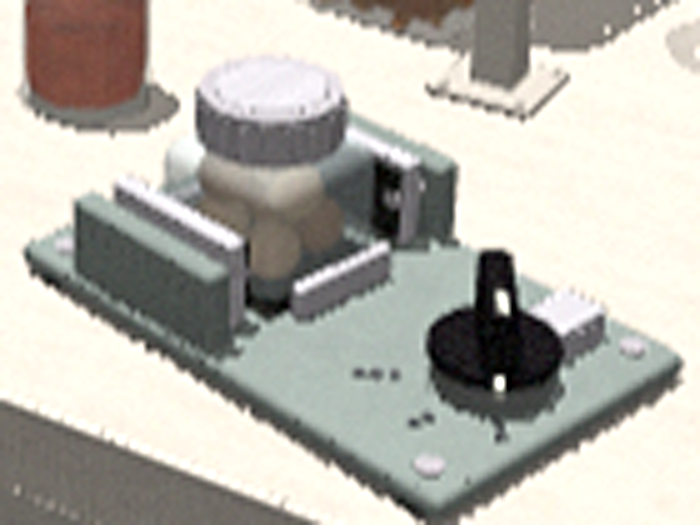

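```bash
cat > fit.py <<'E'
from workcell import env
from h import *
from scipy.optimize import least_squares
pt=env.grab_frame("top"); ps=env.grab_frame("side")
L=np.array([[67,110],[67,-110],[-67,-110],[-67,110]])/1e3
ot=np.array([[50,205],[540,72],[635,370],[140,500]])/6+[345,145]-.4
os_=np.array([[25,250],[440,522],[683,365]])/5+[285,205]-.4
def w(q,l,z):
    c,s=np.cos(q[2]),np.sin(q[2]); l=np.atleast_2d(l)
    return np.c_[q[0]+c*l[:,0]-s*l[:,1],q[1]+s*l[:,0]+c*l[:,1],np.full(len(l),z)]
def rt(q): return (proj(pt,w(q,L,.012))-ot)
def rs(q): return (proj(ps,w(q,L[[3,2,1]],.012))-os_)
for f in(lambda q:rt(q).ravel(),lambda q:rs(q).ravel(),lambda q:np.r_[rt(q).ravel(),rs(q).ravel()]):
    s=least_squares(f,[.5,0,.25]); print(s.x[:2].round(4),np.degrees(s.x[2]).round(2),s.fun.round(1))
q=s.x
print("seat",w(q,[0,.04],.012),"knob",w(q,[0,-.075],.03))
mt=env.trace(pt,"cap")[0]["mask"]; ms=env.trace(ps,"cap")[0]["mask"]
for p,m in((pt,mt),(ps,ms)):
    yx=np.argwhere(m); print("cap mask",yx.mean(0)[::-1],len(yx))
print("cap top", ray(pt,*(np.array([272,275])/6+[345,145]-.4),.085), ray(ps,*(np.array([271,90])/5+[285,205]-.4),.085))
print("bar top ends(top cam)",[ray(pt,*(np.array(a)/6+[345,145]-.4),.054) for a in([497,208],[575,240])])
print("bar side", ray(ps,*(np.array([495,255])/5+[285,205]-.4),.054), ray(ps,*(np.array([500,385])/5+[285,205]-.4),.03))
print("knob disc top", ray(pt,*(np.array([520,230])/6+[345,145]-.4),.03),ray(ps,*(np.array([496,348])/5+[285,205]-.4),.03))
E
python3 fit.py
```

```text
[ 0.5021 -0.0101] 14.24 [-0.6 -0.6  0.3 -0.2  1.2 -0.2 -0.9  0.9]
[ 0.4965 -0.0177] 13.81 [-1.2  0.2 -0.5 -0.8  1.7  0.2]
[ 0.5002 -0.0125] 13.94 [ 0.5 -0.1  1.5  0.6  2.2  0.8 -0.1  1.5 -0.6 -1.4 -0.2 -3.2  1.4 -1.8]
seat [[0.49055281 0.02627682 0.012     ]] knob [[ 0.51825593 -0.08533652  0.03      ]]
cap mask [258.13684211 215.35578947] 475
cap mask [339.18416801 227.36995153] 619
cap top [0.49163821 0.03075694 0.085     ] [0.48861009 0.02500236 0.085     ]
bar top ends(top cam) [array([ 0.52423036, -0.06634374,  0.054     ]), array([ 0.51046146, -0.09681807,  0.054     ])]
bar side [ 0.52637298 -0.06992918  0.054     ] [ 0.5031106  -0.10879044  0.03      ]
knob disc top [ 0.52031645 -0.08152575  0.03      ] [ 0.51500487 -0.08944198  0.03      ]
```

```bash
python3 - <<'E'
from workcell import env
from h import *
for y in(-120,-166,60,14): print(y,env.inverse_kinematics([.519,-.084,.033],[-90,0,y]))
for y in (-180,-150,-120,-90,-60,-30,0,30,60,90,120,150): print(y,[ None if j is None else round(float(j[5])) for j in [env.inverse_kinematics([.49,.028,.067],[-90,0,y])]])
s=env.read_state()
env.move_straight([s["position"][0]+.02,s["position"][1]-.03,.30])
print(env.read_state()["position"])
E
```

```text
-120 [  8.50109621  25.23731023 -26.70428888   0.         -38.05840089
 141.49890379]
-166 [ 8.50109621e+00  2.52373102e+01 -2.67042889e+01  2.54444375e-14
 -3.80584009e+01  9.54989038e+01]
60 [  8.50109621  25.23731023 -26.70428888   0.         -38.05840089
 -38.50109621]
14 [ 8.50109621e+00  2.52373102e+01 -2.67042889e+01 -2.54444375e-14
 -3.80584009e+01 -8.45010962e+01]
-180 [68]
-150 [98]
-120 [128]
-90 [158]
-60 [-172]
-30 [-142]
0 [-112]
30 [-82]
60 [-52]
90 [-22]
120 [8]
150 [38]
[0.24318408 0.55329009 0.29907523]
```

```bash
python3 - <<'E'
from workcell import env
from h import *
env.goto([.42,.0,.28],[-90,0,60])
env.gripper_to(0.5)
env.goto([.519,-.084,.11],[-90,0,60])
s=env.read_state(); print(s["clock"],s["position"],s["tool_rot"],s["opening"],s["force"])
for n,b in(("top",(345,125,130,110)),("side",(285,165,160,140))):
    p=env.grab_frame(n)
    T=s["position"]; Rt=R.from_euler('xyz',s["tool_rot"],degrees=True).as_matrix(); o=.087*s["opening"]/2
    uv=proj(p,[T,T+Rt[:,2]*o,T-Rt[:,2]*o,[.519,-.084,.03]])
    print(n,uv.round(1).tolist(), ((uv-np.array(b[:2]))*5).round().tolist())
    crop(p,*b,5,f"pics/{n}1.png")
E
```

```text
5.9583 [ 0.51960093 -0.08380233  0.11098642] [-9.00856979e+01 -4.12299292e-02  6.00235262e+01] 0.5002002577444354 [-0.35658205 -0.6914405   0.10630628]
top [[441.4, 175.3], [437.2, 183.5], [445.6, 167.3], [432.3, 183.4]] [[482.0, 252.0], [461.0, 292.0], [503.0, 211.0], [437.0, 292.0]]
side [[387.2, 231.1], [374.2, 230.8], [400.2, 231.5], [383.9, 272.1]] [[511.0, 331.0], [446.0, 329.0], [576.0, 332.0], [494.0, 535.0]]
```

View pics/top1.png

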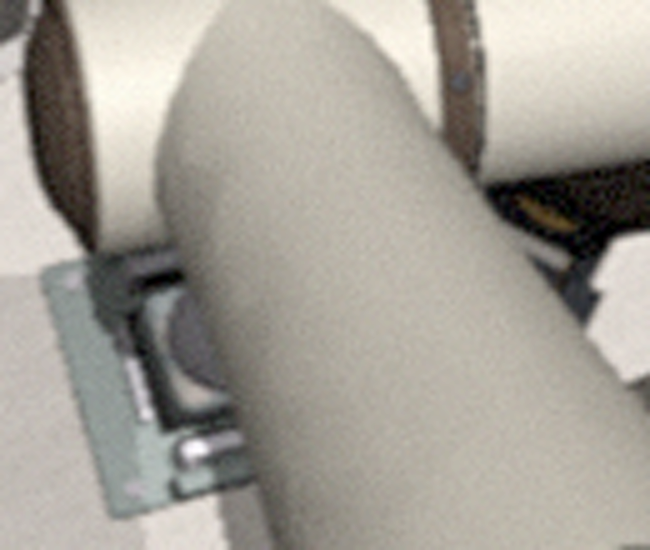

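View pics/side1.png

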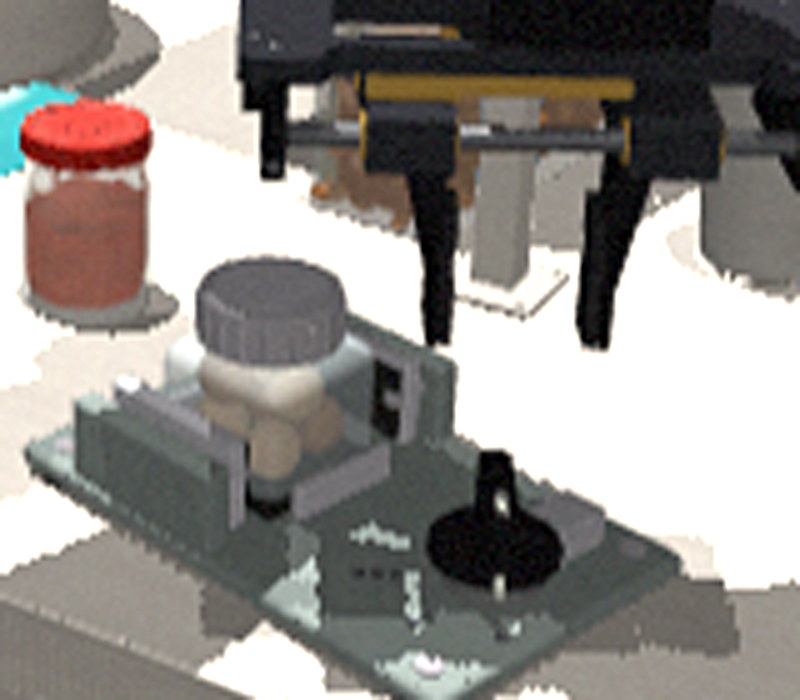

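```bash
sed -e 's/+\[285,205\]-.4/+[285+SU,205+SV]-.4/g' -e 's/^L=/SU,SV=-.6,-3.\nL=/' -e 's/^pt=.*/import pickle\npt,ps=pickle.load(open("cal.pkl","rb"))/' -e '/^mt=/d' -e '/^for p,m/,/cap mask/d' fit.py > fit2.py
python3 - <<'E'
from workcell import env
import pickle
pickle.dump((env.grab_frame("top"),env.grab_frame("side")),open("cal.pkl","wb"))
E
python3 fit2.py
```

```text
[ 0.5021 -0.0101] 14.24 [-0.6 -0.6  0.3 -0.2  1.2 -0.2 -0.9  0.9]
[ 0.5003 -0.0096] 13.94 [-0.5  0.9 -0.6 -1.2  1.1  0.4]
[ 0.5011 -0.0097] 14.02 [-0.7 -0.4  0.3  0.3  1.   0.4 -1.2  1.2 -0.2  0.9 -0.1 -1.3  1.4  0.2]
seat [[0.49139892 0.0291582  0.012     ]] knob [[ 0.51925873 -0.08241613  0.03      ]]
cap top [0.49163821 0.03075694 0.085     ] [0.4938891  0.03650832 0.085     ]
bar top ends(top cam) [array([ 0.52423036, -0.06634374,  0.054     ]), array([ 0.51046146, -0.09681807,  0.054     ])]
bar side [ 0.53141569 -0.06085799  0.054     ] [ 0.50743333 -0.10085655  0.03      ]
knob disc top [ 0.52031645 -0.08152575  0.03      ] [ 0.51957652 -0.08107861  0.03      ]
```

```bash
python3 - <<'E'
from workcell import env
from h import *
env.gripper_to(0.4)
print(env.move_straight([.5195,-.082,.06],[-90,0,60],rate=.08))
f0=env.read_state()["force"]
print(env.move_straight([.5195,-.082,.034],rate=.03,force_limit=6))
s=env.read_state(); print(s["position"],s["force"]-f0)
p=env.grab_frame("side"); crop(p,285,165,160,140,5,"pics/side2.png")
E
```

```text
False
False
[ 0.51967076 -0.08199597  0.03414146] [-0.50771366 -0.70422035  0.41145472]
```

View pics/side2.png

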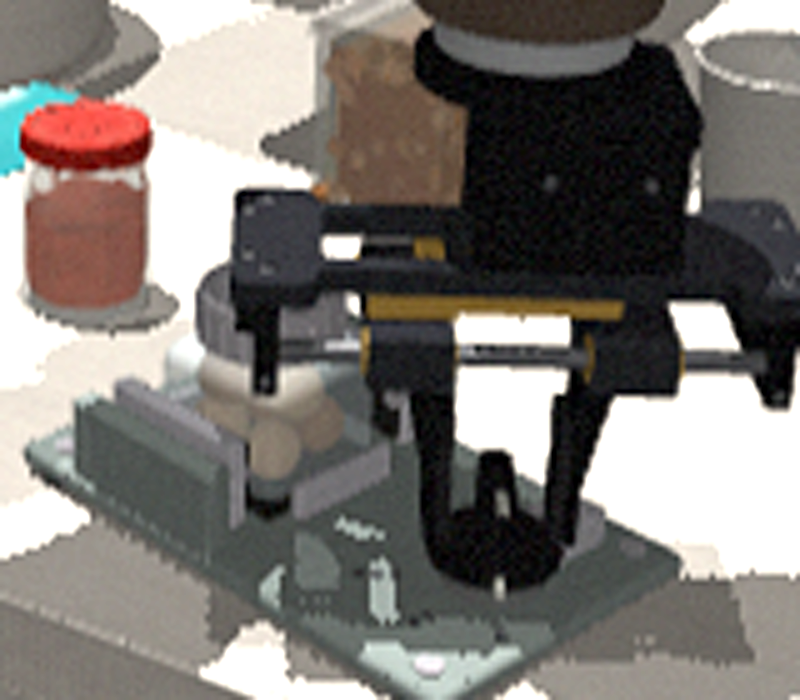

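```bash
python3 - <<'E'
from workcell import env
from h import *
p=env.grab_frame("side")
for z in(.06,.07,.08,.09,.1,.11):
  print(z,[((proj(p,[.5195+r*np.cos(np.radians(150)),-.082+r*np.sin(np.radians(150)),z])[0]+[.6,3]-[285,165])*5).round().tolist() for r in(.085,.095)])
env.gripper_to(0.0,grasp_force=8); s=env.read_state()
print(s["opening"]*.087,s["position"],s["force"],s["wrist_torque"])
E
```

```text
0.06 [[256.0, 466.0], [227.0, 466.0]]
0.07 [[257.0, 442.0], [228.0, 441.0]]
0.08 [[257.0, 416.0], [228.0, 415.0]]
0.09 [[258.0, 391.0], [229.0, 390.0]]
0.1 [[258.0, 365.0], [229.0, 364.0]]
0.11 [[259.0, 339.0], [230.0, 338.0]]
0.012142091050942135 [ 0.51954994 -0.08197849  0.03403836] [-0.47358478 -0.19112048  0.15331291] [ 0.096492   -0.13453158  0.00966978]
```

```bash
python3 - <<'E'
from workcell import env
from h import *
env.gripper_to(0.3)
env.move_straight([.5195,-.082,.040],rate=.05)
env.gripper_to(0.0,grasp_force=20); s=env.read_state()
print(s["clock"],s["opening"]*.087,s["position"],s["force"],s["wrist_torque"])
j=np.array(s["joint_positions"])
for a in range(6,49,6):
    q=j.copy(); q[5]-=min(a,46); env.set_joints(q)
    s=env.read_state(); print(a,s["clock"],s["tool_rot"][2].round(1),s["force"].round(1),s["wrist_torque"].round(2))
p=env.grab_frame("side"); crop(p,285,165,160,140,5,"pics/side3.png")
E
```

```text
10.375 0.011457444682509048 [ 0.51948221 -0.08203564  0.03992794] [-0.76973149 -0.14296308 -0.53882492] [ 0.03778042 -0.08732959 -0.03118431]
6 10.625 54.2 [-0.6 -0.7 -0.6] [ 0.02 -0.12  0.01]
12 10.875 48.2 [ 0.6 -0.8  0.5] [-0.09 -0.14  0.05]
18 11.125 42.3 [ 0.4 -0.8  0.7] [-0.15 -0.27  0.02]
24 11.375 36.3 [ 0.8 -1.1  0.1] [-0.25 -0.35 -0.02]
30 11.625 30.3 [ 1.1 -1.3 -0.9] [-0.44 -0.4  -0.03]
36 11.875 24.3 [ 1.7 -2.  -0.3] [-0.63 -0.52 -0.13]
42 12.125 18.3 [ 1.  -2.2 -0.7] [-0.72 -0.59 -0.01]
48 12.375 14.2 [ 1.6 -3.3 -1.4] [-0.85 -0.66 -0.01]
```

View pics/side3.png

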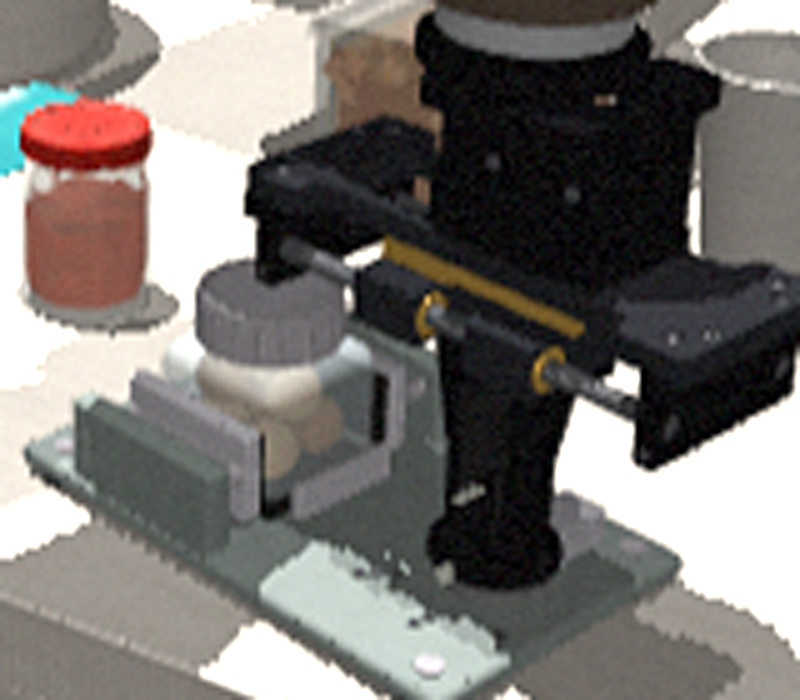

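The jaws now hug the jar and the pointer (side crop at about (445,570)) has moved to the two dots. I'll release and check.

```bash
python3 - <<'E'
from workcell import env
from h import *
env.gripper_to(0.4); env.dwell(.3)
s=env.read_state()["position"]
env.move_straight([s[0],s[1],.16])
env.goto([.44,-.06,.24],[-90,0,14])
env.gripper_to(1.0)
s=env.read_state(); print(s["clock"],s["force"])
p=env.grab_frame("side"); crop(p,285,205,140,105,5,"pics/side4.png")
for t in ("cap","jar_center","selector_grip"):
    for r in env.search_frame(p,t)[:2]: print(t,r["score"],np.round(r["xyz"],4))
E
```

```text
16.0167 [-0.06414566  0.61613089  0.70701584]
cap 0.81 [0.4811 0.0191 0.0823]
jar_center 0.85 [0.3719 0.1773 0.0396]
jar_center 0.68 [0.4772 0.0035 0.0506]
selector_grip 0.6 [ 0.5104 -0.0965  0.0301]
```

View pics/side4.png

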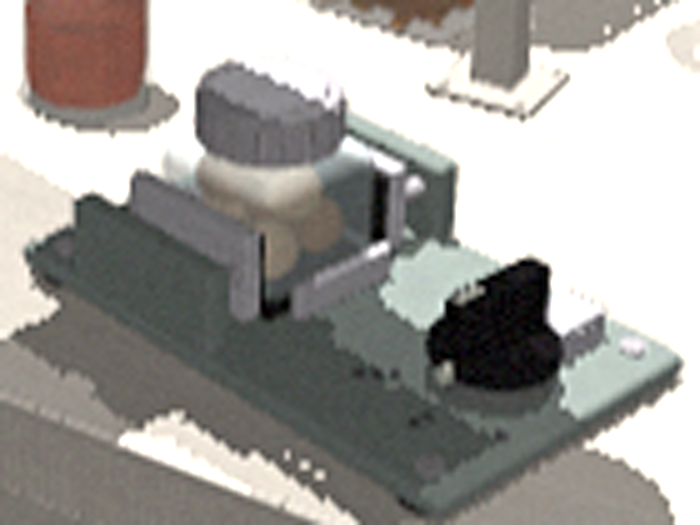

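```bash
python3 - <<'E'
from workcell import env
from h import *
env.goto([.4915,.030,.15],[-90,0,0])
env.move_straight([.4915,.030,.10],rate=.08)
f0=env.read_state()["force"]
print(env.move_straight([.4915,.030,.067],rate=.03,force_limit=6))
s=env.read_state(); print(s["clock"],s["position"],s["tool_rot"],s["force"]-f0,s["opening"])
p=env.grab_frame("side"); crop(p,285,165,160,140,5,"pics/side5.png")
p=env.grab_frame("top"); crop(p,345,125,130,110,5,"pics/top5.png")
E
```

```text
False
18.85 [0.49168501 0.03005953 0.06719534] [-8.99904919e+01 -2.86665982e-02  2.83566850e-03] [-0.81610386 -0.87235331 -0.07628386] 0.9971953008857181
```

View pics/side5.png

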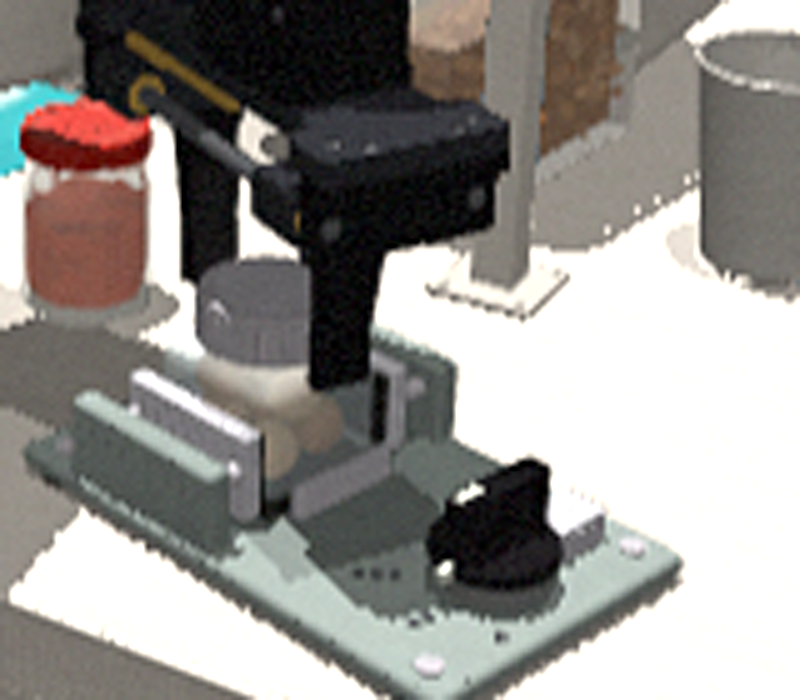

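```bash
python3 - <<'E'
from workcell import env
from h import *
f0=env.read_state()["force"]
env.gripper_to(0.0,grasp_force=6); s=env.read_state(); print(s["clock"],s["opening"]*.087,s["position"],s["force"]-f0,s["wrist_torque"])
E
```

```text
19.5917 0.05616272763023828 [0.49144106 0.02967436 0.06700997] [-0.45696178 -1.45197376 -0.8160458 ] [-0.59872927 -0.27188703 -0.0889608 ]
```

```bash
python3 - <<'E'
from workcell import env
from h import *
env.gripper_to(0.0,grasp_force=40); s=env.read_state(); print(s["clock"],s["opening"]*.087,s["position"],s["force"],s["wrist_torque"])
j=np.array(s["joint_positions"])
for a in (8,16,24,32):
    q=j.copy(); q[5]+=a; env.set_joints(q)
    s=env.read_state(); print(a,s["clock"],s["tool_rot"][2].round(1),s["position"].round(4),(s["opening"]*.087).round(4),s["force"].round(1),s["wrist_torque"].round(2))
p=env.grab_frame("side"); crop(p,285,165,160,140,5,"pics/side6.png")
E
```

```text
19.8083 0.05573383104916173 [0.49141982 0.02970054 0.06701823] [-0.11808574 -4.33906433  1.43460466] [-0.87653296 -0.25426808 -0.01038379]Traceback (most recent call last):
  File "<stdin>", line 7, in <module>
AttributeError: 'float' object has no attribute 'round'
```

```bash
python3 - <<'E'
from workcell import env
from h import *
s=env.read_state(); j=np.array(s["joint_positions"]); y0=s["tool_rot"][2]; print(y0)
for a in (8,16,24,32):
    q=j.copy(); q[5]+=a-y0; env.set_joints(q)
    s=env.read_state(); print(a,s["clock"],s["tool_rot"][2].round(1),s["position"].round(4),round(s["opening"]*.087,4),s["force"].round(1),s["wrist_torque"].round(2))
p=env.grab_frame("side"); crop(p,285,165,160,140,5,"pics/side6.png")
E
```

```text
7.839797435627096
8 20.3167 7.9 [0.4914 0.0299 0.067 ] 0.0556 [ 1.1 -1.1 -0.1] [-0.28 -0.24 -0.01]
16 20.575 15.8 [0.4915 0.03   0.067 ] 0.055 [-0.3  0.9  0.6] [ 0.04 -0.02  0.07]
24 20.8333 23.7 [0.4915 0.03   0.067 ] 0.0554 [ 0.3  0.7 -0.2] [0.16 0.06 0.1 ]
32 21.0917 31.7 [0.4916 0.03   0.0672] 0.0551 [-0.6 -0.3  0.4] [0.16 0.   0.15]
```

View pics/side6.png

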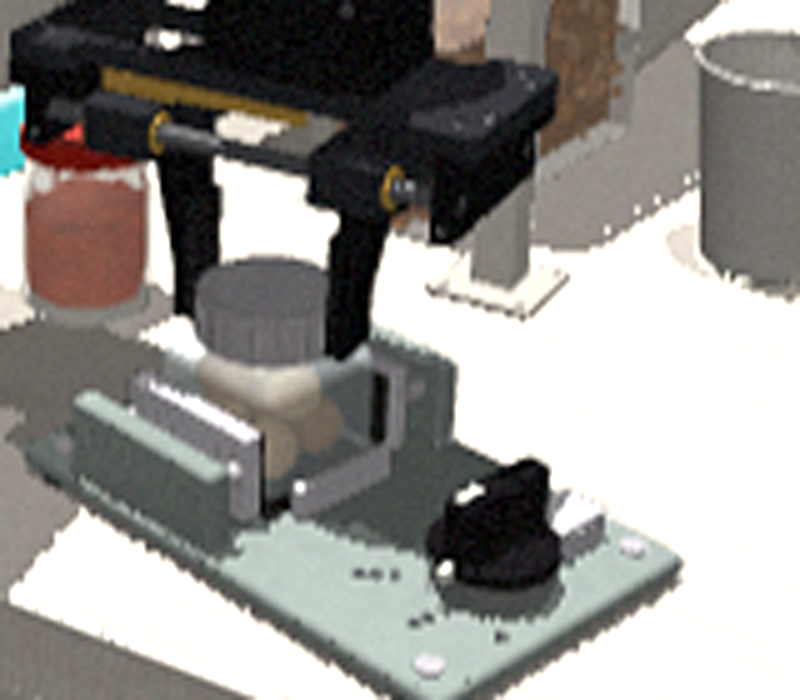

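```bash
python3 - <<'E'
from workcell import env
from h import *
env.gripper_to(0.0,grasp_force=55)
s=env.read_state(); j=np.array(s["joint_positions"]); y0=s["tool_rot"][2]
for a in (38,44,50,56,62):
    q=j.copy(); q[5]+=a-y0; env.set_joints(q)
    s=env.read_state(); print(a,s["clock"],s["tool_rot"][2].round(1),s["position"].round(4),round(s["opening"]*.087,4),s["force"].round(1),s["wrist_torque"].round(2))
p=env.grab_frame("side"); crop(p,285,165,160,140,5,"pics/side7.png")
E
```

```text
38 21.6083 38.0 [0.4918 0.03   0.0678] 0.0551 [-0.9 -0.   5.2] [0.21 0.38 0.08]
44 21.8583 44.0 [0.4922 0.03   0.068 ] 0.055 [-0.7  0.9  5.9] [0.1  0.18 0.05]
50 22.1083 50.0 [0.4923 0.0301 0.068 ] 0.055 [-1.1 -0.1  6.9] [0.18 0.21 0.08]
56 22.3583 56.0 [0.4924 0.0301 0.0681] 0.0552 [-0.6 -0.   5.6] [0.19 0.16 0.07]
62 22.6083 62.0 [0.4923 0.0303 0.068 ] 0.0552 [-0.8  0.4  5.9] [0.4  0.32 0.06]
```

View pics/side7.png

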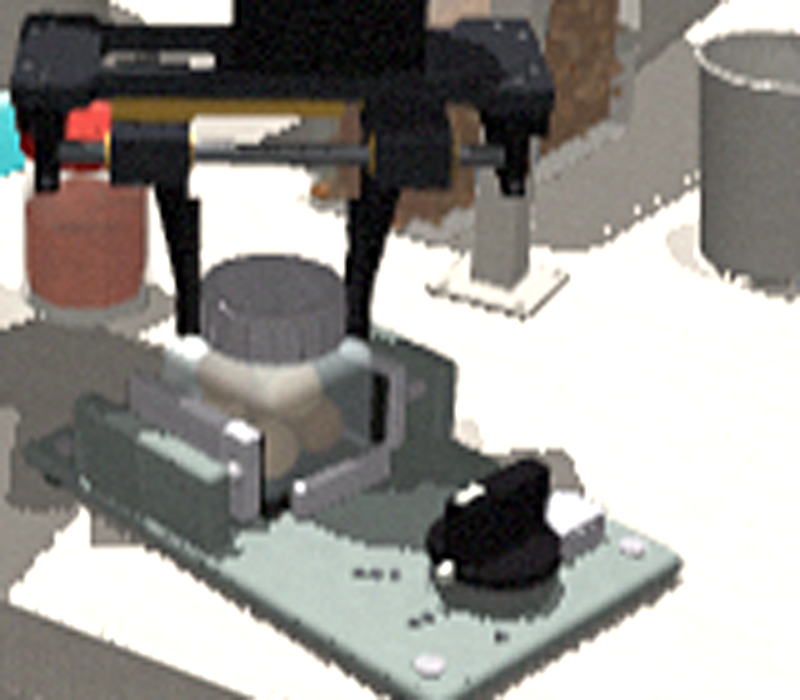

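```bash
python3 - <<'E'
from workcell import env
from h import *
s=env.read_state(); q=np.array(s["joint_positions"]); q[5]-=6; env.set_joints(q)
s=env.read_state(); x,y,z=s["position"]
for dz in (.003,.008,.020):
    r=env.move_straight([x,y,z+dz],rate=.02,force_limit=15); s=env.read_state()
    print(dz,r,s["clock"],s["position"].round(4),s["force"].round(1),s["wrist_torque"].round(2),round(s["opening"]*.087,4))
    if r: break
p=env.grab_frame("side"); crop(p,285,165,160,140,5,"pics/side8.png")
E
```

```text
0.003 False 23.225 [0.4923 0.0302 0.0711] [ 0.9 -0.6 -0.3] [ 0.02 -0.07  0.  ] 0.0552
0.008 False 23.625 [0.4925 0.0303 0.0765] [ 0.2 -0.5 -0.9] [ 0.08 -0.09  0.03] 0.0549
0.02 False 24.375 [0.4924 0.0302 0.0884] [-1.2  0.5 -0.2] [ 0.06 -0.1   0.05] 0.0553
```

View pics/side8.png

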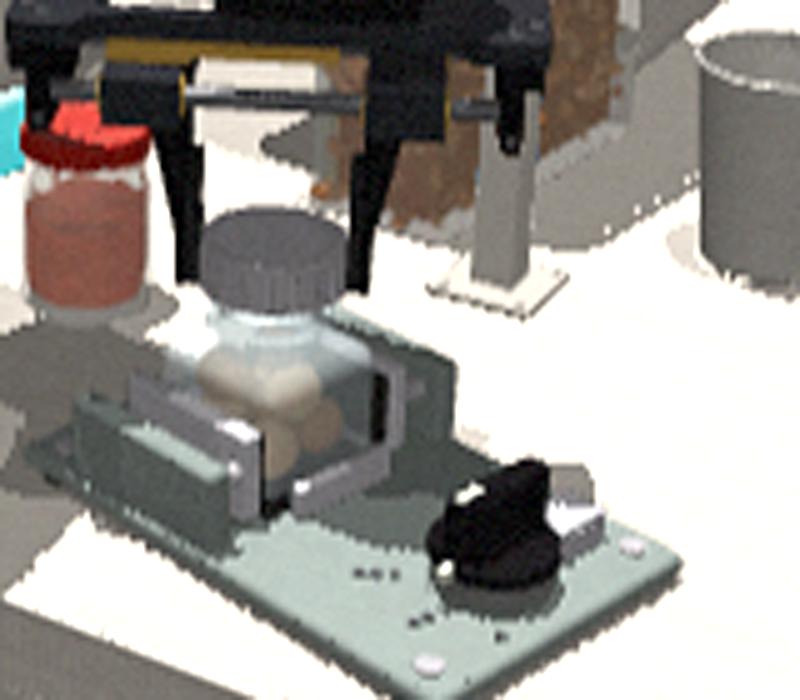

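The cap lifts and leaves the neck bare at crop (280,325). The jar hasn't moved. I'll raise the cap to about 3 cm clear.

```bash
python3 - <<'E'
from workcell import env
from h import *
x,y,z=env.read_state()["position"]
env.move_straight([x,y,.112],rate=.04,force_limit=15); env.dwell(.5)
s=env.read_state(); print(s["clock"],s["position"],s["tool_rot"],s["force"].round(1),s["opening"]*.087)
p=env.grab_frame("side"); crop(p,285,165,160,140,5,"pics/side9.png")
p=env.grab_frame("top"); crop(p,345,125,130,110,5,"pics/top9.png")
E
```

```text
25.6667 [0.49233759 0.03020835 0.11193813] [-9.00777273e+01 -7.67558163e-02  5.59476071e+01] [-0.5  0.3 -0.6] 0.055343442762633574
```

View pics/side9.png

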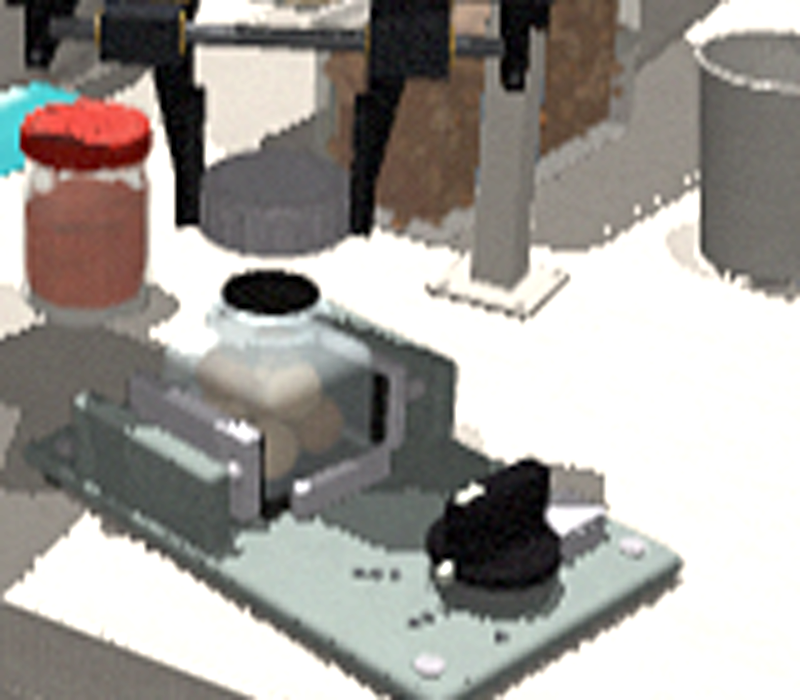

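View pics/top9.png

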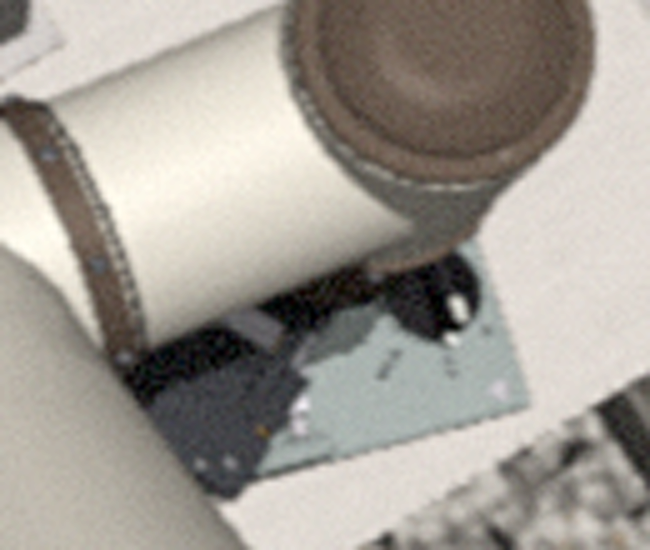

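The side view shows the cap level at crop (275,205) over the open mouth at (272,292). The jar is square between the closed jaws. In both views the pointer lines up with the two-dot studs (side (445,570), top (455,340)). Handing in.

```bash
python3 - <<'E'
from workcell import env
print(env.close_job())
E
```

```text
the job is handed in; nothing more can be done
None
```

I turned the knob 46° clockwise to two dots, then gripped the steel cap and unscrewed it. The thread let go after about 36°. I carried the turn on to 62°, backed it off 6°, lifted the cap straight up 45 mm, and handed the job in at about 26 s. No verdict was reported.

**Last checks:**
- **Cap:** it is gripped at 55 N and level to within 0.1° by the tool reading. It hangs over the mouth, about 3 cm clear by the lift height, and the residual tool force is under 1 N.
- **Jar and knob:** in the pictures the jar stands square in the closed jaws and the pointer is at the two dots.
- **Bystanders:** nothing touched them on the way. I could see the small round jar unmoved, but did not re-check the slim jar or the tub in the last pictures.

**Disagreements:**
- **Camera offset:** the side camera's calibration was about 3 pixels off vertically. I corrected it against the fingertips, after which it agreed with the top camera to about 2 mm on the clamp and knob. On the cap they still differed by about 6 mm, but the grip closed with almost no side force, which agrees with the top camera.
- **Grip width:** the gripper read about 55 mm across the cap instead of the nominal 58 mm. I did not find the cause, and the opening stayed within about 0.5 mm through the turn and lift.
- **Network misses:** the networks several times took the turquoise look-alike for the jar, and once found something else instead of the cap. I did not use those results.

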